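Tip the gauge rods into their grooves

ROBOT

A 6-joint arm with a two-finger parallel gripper is mounted at the origin on the work surface; the furniture and walls round the work are solid. World frame = base frame: x ahead of the robot, y to its left, z up, the work surface at z = 0. Lengths are in mm, angles in degrees, forces in N, time in s.
With the tool pointing down it reaches from about 225 to 725 mm from the base axis. Payload 3.1 kg.
Tool frame: the origin (TCP) lies midway between the tips of the shut fingers; the grasp point (between the pads) lies 19 mm behind it; x points along the fingers, y is the direction in which the jaws open and shut, and the axes are right-handed (so a half turn about x gives the same grasp; the last joint's range is limited). The gripper opens to 85 mm and grips with 20 to 120 N. Pads are 22 mm wide; open, the fingers measure 114 mm over their backs; the gripper's body (76 mm by 85 mm) begins 54 mm behind the grasp point. The pads swing forward as they close: fully open they stand 13 mm farther back than shut.
Start: joints at [62.005, 2.75, 5.684, 92.934, 0, 82.678], TCP at [185.344, 491.187, 231.312] pointing down, gripper open.
Joint ranges: [-166.93, 166.93], [-56.73, 111.36], [-69.38, 81.34], [-121.58, 131.49], [-85.45, 84.26], [-180, 180]. Speed limits (degrees/s): [159.86, 159.86, 180, 180, 180, 180].

INTERFACE

Orientations are given as [roll, pitch, yaw] about the fixed x, y, z axes, in that order (R = Rz(yaw) Ry(pitch) Rx(roll)).
In Python, from workcell import bot, read_camera, recognise, regions_of, spot_point gives the robot as it stands.
- The arm moves only by the shell command python3 -m crank 'ROWS' [OPENING] [FORCE]. ROWS is JSON, a list of rows, each a list of 2 entries, a list of its own where there are three numbers: the shift along the tool's x, y, z in m, then the turn about the tool's x in degrees. In form: [[[x, y, z], roll], ...]. A call has 1 to 8 rows; each row shifts and turns the commanded pose from where the row before left it, along the tool's axes as they then stand; what a row does not reach is not made up. A row lasts 1/12 s, in which the tool goes at most 41.7 mm and 7.16 degrees, less where a joint would pass 70% of its speed; a pose out of reach is approached as far as the arm can. A call with a gripper value outside its range is refused whole. OPENING is the opening, from 0 (shut) to 1 (fully open), set as the call begins (- or left out, the last holds). The fingers move at their own pace and stop on an object; FORCE is the grip in N (left out, the last holds). Time passes only in rows, so rows that do not move let the fingers close. It gives the time, the measured TCP pose, the force and the opening at its end, in the units of the state.
- bot.get_state(): the state, without advancing time (a new reading comes with each control period).
- read_camera(name): name is "side" or "top"; returns a dict with "img" (400x640x3 uint8, red, green, blue), "intrinsics" (3x3 intrinsics, pixels), "dist" ([k1, k2, p1, p2, k3] as OpenCV has them; the pictures are not rectified), "R" (3x3) and "t" (3): a world point X has camera coordinates R X + t. Camera axes: x right, y down, z forward; pixel columns grow to the right and rows downward; lengths in mm; the calibration is good to about 2 mm. A picture is of the moment at which its call begins. There is no depth.
- bot.job_done(): hands the job in, once; it reports no verdict.
Trained networks look in a picture, given as the dict that the camera call returned (one of the last four; its "shot" number tells which), for a name from the list of things; names that differ only in an ending like _2 or _b are one class to them, and where a whole thing is asked for, a point or a joint stands for the part that bears it (a point fixed in the world has none). Each returns a list of dicts, best first, with "confidence" (0 to 1); they miss things now and then, are a little off and sometimes report something else, mostly with a low value. They report only what shows in the picture. A call takes as long as a camera call.
- recognise(picture, target): "rect" ([left, top, right, bottom] in pixels, round what is visible of it).
- regions_of(picture, target): "pixels" (400x640 bool, what is visible of it) and "rect" ([left, top, right, bottom] in pixels, round what is visible of it).
- spot_point(picture, target): "uv" ([column, row] in pixels: a listed point, or the origin of a listed thing).
The state is a dict: "time": time; "q": joint angles; "qvel": joint speeds; "tau": joint torques, N m; "position": TCP position; "ee_rot": TCP orientation; "wrist_force": force on the tool from outside, world axes, zero at the start; "ft_torque": the same for the moment, N m; "opening": opening from 0.0 (shut) to 1.0 (fully open).
Only numpy, scipy, OpenCV 4.12 (cv2) and the standard library are available. Lean on these libraries where they do the work, as an engineer would, in place of code of your own. Each camera call takes 0.05 s, during which the arm holds its last target.

TASK

The tipping tray is locked down by a small barrel bolt: lift the bolt's handle out of its notch, draw the bolt back and drop the handle into the other notch. Then raise the tray by the bar on its front so that the four steel rods roll out of the bay and along into the four grooves, and lower it gently, without letting it drop, until it lies fully down with one rod resting in each groove. Leave the bolt open and do not disturb the marker pen and the brush lying nearby.

Things in the scene. Friction and masses are not known exactly. Their poses are not given: they have to be found in the camera images.
- tipper: fixed steel base plate of the tipper, about 220 x 150 mm, 8 mm thick. Its origin lies on the table under the middle of the tray's front wall; its x points from the front (bar and bolt) to the hinge, in the direction in which the rods shall roll, its y along the rods and along the bolt, z up.
- tray (a joint): tilt of the tray about its hinge at the far end, rad: 0 lying level, grows as the front is raised, stop at 0.65. The hinge is damped (0.25 N m s/rad); the loaded tray falls shut if let go; 4 N at the bar hold it. Aluminium box 160 x 124 mm, rim 52 mm above the table. Behind its front wall is a smooth bay 78 mm long sloping 3 degrees down to the front, then four V grooves, then the end wall.
- tray_hinge (a point): point on the tray's hinge axis, which runs along the base's y: 165 mm behind the tipper's origin, 16 mm above the table
- bar (a point): middle of the tray's lifting bar: a round steel bar 10 mm thick, straight for 46 mm along the base's y, 38 mm in front of the tray's front wall's inner face (29 mm free between), 34 mm to the +y side of the middle and 45 mm above the table when the tray is down; it moves with the tray round the hinge
- knob (a point): centre of the bolt handle's knob, a steel cylinder 18 mm thick and 20 mm long on a stem 7 mm thick, 46 mm from the bolt's axis. With the handle down it points level to the front (-x of the base), 46 mm above the table. It moves with the bolt.
- bolt_axis (a point): fixed point on the bolt's axis, level with the knob when the bolt is locked; the axis runs along the base's y, 46 mm above the table
- bolt (a joint): how far the bolt is drawn back, m, along the base's -y: 0 locked in the tray's keeper, 0.026 with the handle in the open notch, stop at 0.028. Friction about 0.6 N
- bolt_handle (a joint): swing of the bolt's handle about the bolt's axis, rad: 0 lying down in a notch, grows as the knob is raised, stop at 1.2; it falls back by its weight. The stem clears the tooth between the notches above 0.8 rad. The notches are 11 mm wide, 26 mm apart.
- rod_1: round steel rod, 16 mm thick, 110 mm long, 0.09 kg; origin at its centre, y along it. It starts in the bay, against the tray's front wall
- rod_2: like rod_1, starts behind it
- rod_3: like rod_1, starts behind rod_2
- rod_4: like rod_1, starts behind rod_3, nearest to the grooves
- groove_1 (a point): middle of the bottom line of the groove next to the end wall and hinge, 26 mm above the table when the tray is down; moves with the tray; axes are the tray's, y along the groove. Flanks rise 15 degrees; a resting rod's centre is 8 mm above this line. With the tray tilted under 0.27 rad rods catch in the first groove they meet
- groove_2 (a point): the same for the next groove, 17.5 mm nearer the front. With the tray at about 0.4 rad the rods roll on over the grooves until they stand one behind another against the end wall; as the tray is lowered each sinks into a groove of its own
- groove_3 (a point): the same for the third groove
- groove_4 (a point): the same for the groove next to the bay
- marker: bystander: marker pen with red cap, 124 mm long, origin under its centre
- brush: bystander: small wooden brush, 145 mm long, origin under its centre

How it is judged (in metres and radians):
On the way, in this order (a step that is already met when the one before it is completed fails the run):
1. the bolt is drawn back and its handle lies in the open notch (value of joint bolt above 0.022 m and value of joint bolt_handle below 0.2 rad), for 0.2 s.
2. the tray is tipped up, bolt still open (all of step 1 and value of joint tray above 0.2 rad), for 0.2 s.
At the end, for the whole second after the job is handed in: Bolt open (drawn back more than 22 mm) with its handle down in the notch (under 0.2 rad), tray fully down (under 0.03 rad), every rod at rest lying along a groove, its centre within 4 mm of the groove's line and not more than 11 mm above it, so that each groove holds one rod (all of step 1 and value of joint tray below 0.03 rad and ((x of rod_1 in the frame of groove_1 between -0.004 and 0.004 m and z of rod_1 in the frame of groove_1 below 0.011 m) or (x of rod_1 in the frame of groove_2 between -0.004 and 0.004 m and z of rod_1 in the frame of groove_2 below 0.011 m) or (x of rod_1 in the frame of groove_3 between -0.004 and 0.004 m and z of rod_1 in the frame of groove_3 below 0.011 m) or (x of rod_1 in the frame of groove_4 between -0.004 and 0.004 m and z of rod_1 in the frame of groove_4 below 0.011 m)) and angle between the y axis of each of rod_1, rod_2, rod_3, rod_4 and the y axis of groove_1, either way round below 0.06 rad and linear speed of each of rod_1, rod_2, rod_3, rod_4 below 0.02 m/s and ((x of rod_2 in the frame of groove_1 between -0.004 and 0.004 m and z of rod_2 in the frame of groove_1 below 0.011 m) or (x of rod_2 in the frame of groove_2 between -0.004 and 0.004 m and z of rod_2 in the frame of groove_2 below 0.011 m) or (x of rod_2 in the frame of groove_3 between -0.004 and 0.004 m and z of rod_2 in the frame of groove_3 below 0.011 m) or (x of rod_2 in the frame of groove_4 between -0.004 and 0.004 m and z of rod_2 in the frame of groove_4 below 0.011 m)) and ((x of rod_3 in the frame of groove_1 between -0.004 and 0.004 m and z of rod_3 in the frame of groove_1 below 0.011 m) or (x of rod_3 in the frame of groove_2 between -0.004 and 0.004 m and z of rod_3 in the frame of groove_2 below 0.011 m) or (x of rod_3 in the frame of groove_3 between -0.004 and 0.004 m and z of rod_3 in the frame of groove_3 below 0.011 m) or (x of rod_3 in the frame of groove_4 between -0.004 and 0.004 m and z of rod_3 in the frame of groove_4 below 0.011 m)) and ((x of rod_4 in the frame of groove_1 between -0.004 and 0.004 m and z of rod_4 in the frame of groove_1 below 0.011 m) or (x of rod_4 in the frame of groove_2 between -0.004 and 0.004 m and z of rod_4 in the frame of groove_2 below 0.011 m) or (x of rod_4 in the frame of groove_3 between -0.004 and 0.004 m and z of rod_4 in the frame of groove_3 below 0.011 m) or (x of rod_4 in the frame of groove_4 between -0.004 and 0.004 m and z of rod_4 in the frame of groove_4 below 0.011 m))); the robot touches nothing.
It fails at once if the tray is dropped (falls faster than 1.5 rad/s) (velocity of joint tray below -1.5 rad/s).
It fails at once if a tool lying around is pushed more than 30 mm (distance of any of marker, brush from where it was at the start of the episode above 0.03 m).
It also fails if it takes over 64 s, if anything falls off the work surface, if the arm or the gripper's body presses on something with over 40 N, if the wrist force passes 120 N, or if a joint passes its speed limit or range.

## Working session

There is one attempt and no reset: what is moved stays moved. The work goes in short steps, Python scripts to look and compute and a shell command to move; the robot and the scene stay as the last step left them, time stands still between calls to the robot, and variables do not carry over. Pictures are saved under pics/ and viewed, and the job is handed in when it is done.

```bash
ls; mkdir -p pics; cat > h.py <<'E'
import numpy as np, cv2
from workcell import bot, read_camera, recognise, regions_of, spot_point
def P(c):
    return np.array(c["intrinsics"],float),np.array(c["dist"],float),np.array(c["R"],float),np.array(c["t"],float).reshape(3)
def proj(c,X):
    K,d,R,t=P(c); return cv2.projectPoints(np.array(X,float).reshape(-1,1,3),cv2.Rodrigues(R)[0],t,K,d)[0].reshape(-1,2)
def ray(c,uv):
    K,d,R,t=P(c); n=cv2.undistortPoints(np.array(uv,float).reshape(1,1,2),K,d).reshape(2)
    return -R.T@t, R.T@np.array([n[0],n[1],1.])
def atz(c,uv,z):
    o,v=ray(c,uv); return o+v*(z-o[2])/v[2]
def tri(c1,u1,c2,u2):
    o1,v1=ray(c1,u1);o2,v2=ray(c2,u2)
    A=np.stack([v1,-v2],1); s=np.linalg.lstsq(A,o2-o1,rcond=None)[0]
    a=o1+s[0]*v1;b=o2+s[1]*v2
    return (a+b)/2,np.linalg.norm(a-b)
def save(c,n): cv2.imwrite("pics/"+n+".png",c["img"][:,:,::-1])
E
python3 - <<'E'
from h import *
np.set_printoptions(precision=1,suppress=True)
s=bot.get_state(); print(s)
a=read_camera("side");b=read_camera("top");save(a,"s0");save(b,"t0")
for n in ["tipper","tray_hinge","bar","knob","bolt_axis","groove_1","groove_4","marker","brush","rod_1"]:
    ra=spot_point(a,n);rb=spot_point(b,n)
    print(n,[(np.array(r["uv"]).round(1),round(r["confidence"],2)) for r in ra[:4]],[(np.array(r["uv"]).round(1),round(r["confidence"],2)) for r in rb[:4]])
    if ra and rb: print("   ",*tri(a,ra[0]["uv"],b,rb[0]["uv"]))
E
```

```text
pics
{'time': 0.0, 'q': array([62. ,  2.8,  5.6, 92.9, -0. , 82.7]), 'qvel': array([-0. ,  0.1,  0. , -0.1,  0.1, -0.1]), 'tau': array([  0. , -33.9,  32. ,   0. ,  -0. ,  -0. ]), 'position': array([185.1, 490.7, 230.1]), 'ee_rot': array([ -97.2,   89.9, -117.9]), 'wrist_force': array([ 0.3, -0.1, -0.4]), 'ft_torque': array([-0., -0., -0.]), 'opening': 0.996367582003991}
tipper [(array([335.1, 226.5]), 0.75)] [(array([325.6, 178.7]), 0.73)]
    [ 403.2 -344.4    3.7] 1.4415766232783447
tray_hinge [(array([376.3, 264.8]), 0.72), (array([305.7, 199. ]), 0.38)] [(array([407.2, 173.9]), 0.85)]
    [ 412.9 -515.1   17.6] 2.9141758483135223
bar [(array([342.5, 199.8]), 0.74), (array([371.7, 248.8]), 0.3)] [(array([308.2, 160.7]), 0.6)]
    [ 431.5 -308.3   44.4] 2.434812173589976
knob [(array([304.1, 197.8]), 0.67)] [(array([295.9, 196.5]), 0.7)]
    [ 355.  -284.5   48.8] 0.034940459155399686
bolt_axis [(array([314.9, 208.9]), 0.74)] [(array([323.9, 196. ]), 0.82)]
    [ 358.4 -340.9   49. ] 3.6390100629536004
groove_1 [(array([369.7, 250.7]), 0.9), (array([356.1, 240.9]), 0.8), (array([3
[... 416 characters left out ...]
, (array([289.7, 256.8]), 0.71), (array([377.7, 175.6]), 0.57)]
    [ 416.7 -471.9   18.4] 9.728435700602734
marker [(array([284.5, 196.4]), 0.7)] [(array([234.7, 205.1]), 0.8), (array([379.8, 178. ]), 0.57), (array([325.2, 179.8]), 0.33)]
    [ 346.1 -153.6   -5.8] 0.2578420012963518
brush [(array([247.6, 225.1]), 0.66)] [(array([290.2, 256. ]), 0.61)]
    [ 237.7 -272.1   -4.3] 5.3126709443435844
rod_1 [(array([346.5, 226.7]), 0.87), (array([340.7, 221.5]), 0.75), (array([339.6, 217.4]), 0.59), (array([342.8, 220.3]), 0.59)] [(array([357.4, 173.8]), 0.8), (array([334.4, 177.3]), 0.79), (array([351.7, 175.7]), 0.7), (array([340.3, 175. ]), 0.65)]
    [ 403.6 -408.    37.8] 3.844081248968241
```

```bash
python3 - <<'E'
import cv2
s=cv2.imread("pics/s0.png");t=cv2.imread("pics/t0.png")
cv2.imwrite("pics/s0c.png",cv2.resize(s[150:320,200:440],None,fx=3.3,fy=3.3,interpolation=2))
cv2.imwrite("pics/t0c.png",cv2.resize(t[100:290,210:450],None,fx=3.1,fy=3.1,interpolation=2))
E
```

```text
(no output)
```

View pics/s0.png

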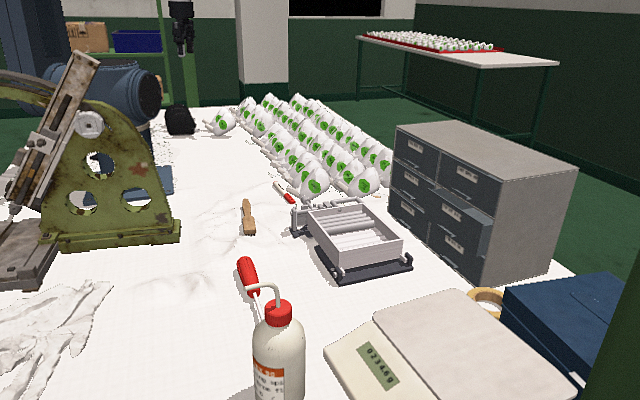

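View pics/s0c.png

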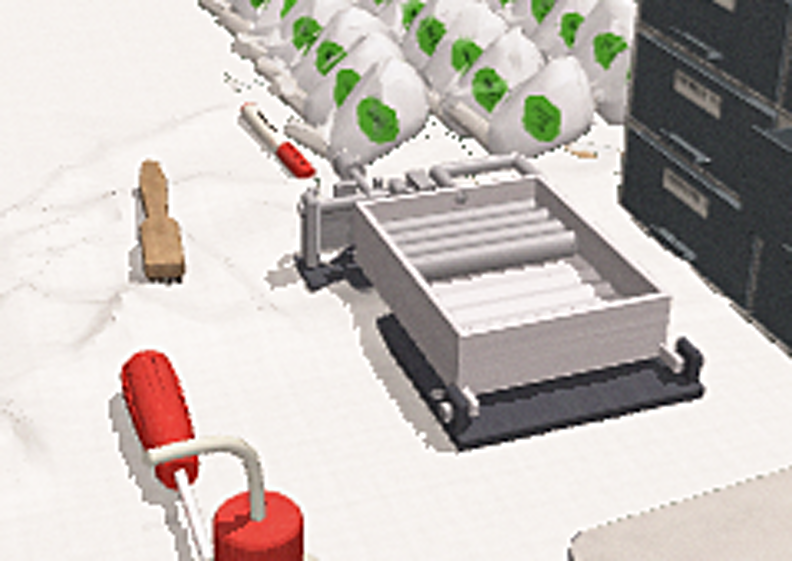

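View pics/t0c.png

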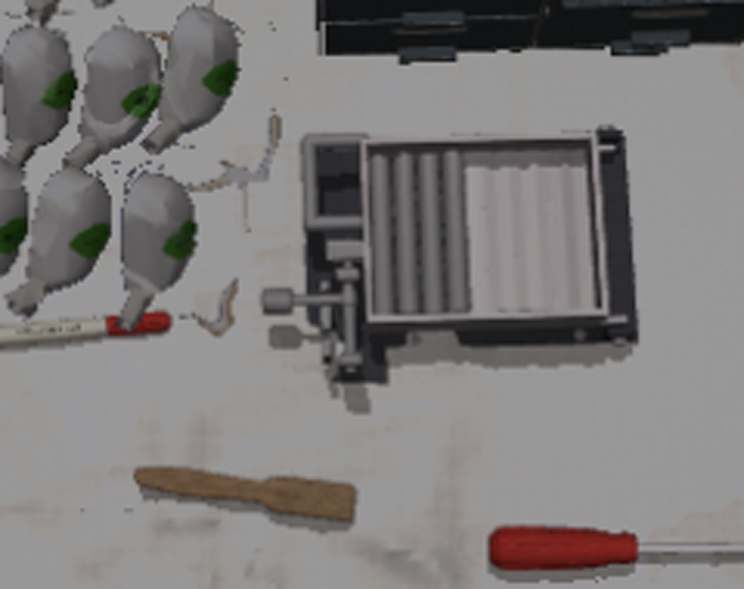

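View pics/t0.png

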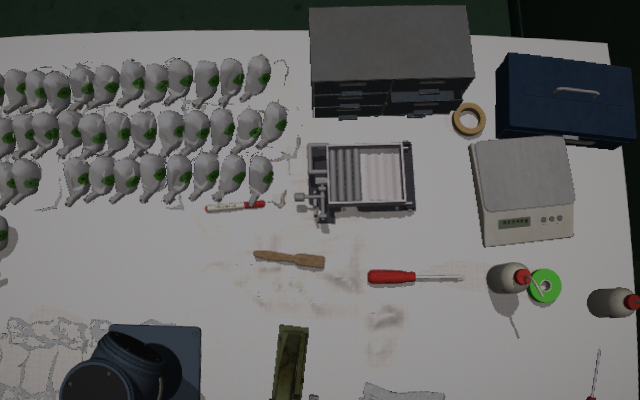

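```bash
cat > fit.py <<'E'
from h import *
from scipy.optimize import least_squares
np.set_printoptions(precision=1,suppress=True)
pics=[]
for k in range(3): pics.append((read_camera("side"),read_camera("top")))[:0] if False else None
a=read_camera("side");b=read_camera("top")
L={"tipper":(0,0,0),"tray_hinge":(165,0,16),"bar":(-38,34,45)}
obs=[]
for n in ["tipper","tray_hinge","bar","knob","bolt_axis"]:
    for c,cn in((a,"side"),(b,"top")):
        r=spot_point(c,n)
        if r and r[0]["confidence"]>.4: obs.append((n,c,cn,np.array(r[0]["uv"])))
def loc(p):
    d=dict(L); d["bolt_axis"]=(p[3],p[4],46); d["knob"]=(p[3]-46,p[4],46); return d
def w(p,X):
    c,s=np.cos(p[2]),np.sin(p[2]); X=np.array(X,float)
    return np.array([p[0]+c*X[0]-s*X[1],p[1]+s*X[0]+c*X[1],X[2]])
def f(p):
    d=loc(p); return np.concatenate([proj(c,w(p,d[n]))[0]-uv for n,c,cn,uv in obs])
s=least_squares(f,[403,-344,-np.pi/2,-20,-40],loss="soft_l1")
p=s.x; print(p[:2],np.degrees(p[2]),p[3:])
for (n,c,cn,uv),r in zip(obs,f(p).reshape(-1,2)): print(n,cn,uv,r)
for n,X in loc(p).items(): print(n,w(p,X))
for n,X in {"g1":(0,0)}.items(): pass
print("rim corners px")
for X in [(0,62,52),(0,-62,52),(160,62,52),(160,-62,52)]: print(proj(a,w(p,X))[0],proj(b,w(p,X))[0])
np.save("p.npy",p)
for c,cn,uv in((b,"top",(260,170)),):print(atz(c,uv,40))
E
python3 fit.py
```

```text
[ 401.7 -349.8] -86.94068821144681 [-16.9 -40.4]
tipper side [334.7 228.1] [0.2 1.4]
tipper top [325.4 180.5] [ 2.8 -1. ]
tray_hinge side [375.1 266.4] [-1.1 -0.6]
tray_hinge top [407.1 175. ] [-0.  -0.5]
bar side [344.5 200.2] [-1.4 -0.3]
bar top [309.4 159.3] [-0.2 -0.2]
knob side [360.8 248.2] [-54.8 -48.5]
knob top [295.2 196.6] [ 3.1 -1.2]
bolt_axis side [312.3 208.4] [1.7 0.6]
bolt_axis top [322.4 193.3] [-1.2  1.1]
tipper [ 401.7 -349.8    0. ]
tray_hinge [ 410.5 -514.5   16. ]
bar [ 433.6 -310.    45. ]
bolt_axis [ 360.4 -335.    46. ]
knob [ 357.9 -289.1   46. ]
rim corners px
[363.4 202.4] [327.3 144.1]
[307.  211.6] [330.2 204.1]
[405.6 240.1] [405.2 141.2]
[341.  253.3] [410.  200.6]
[ 411. -210.   40.]
```

```bash
cat > fit2.py <<'E'
from h import *
from scipy.optimize import least_squares
np.set_printoptions(precision=1,suppress=True)
L={"tipper":(0,0,0),"tray_hinge":(165,0,16),"bar":(-38,34,45)}
obs=[]
for k in range(2):
  for cn in("side","top"):
    c=read_camera(cn)
    for n in ["tipper","tray_hinge","bar","knob","bolt_axis"]:
        for r in spot_point(c,n)[:1]: obs.append((n,c,cn,np.array(r["uv"]),r["confidence"]))
    last=c
    cs={"side":{"fp":(363.6,204.5),"fm":(307.6,211.5),"hp":(403,238.8),"hm":(338.5,251.5)},"top":{"fp":(326.8,145.2),"hp":(403.5,142.9),"hm":(405.8,202.6),"fm":(328.4,204.8)}}[cn]
    for n,uv in cs.items(): obs.append((n,c,cn,np.array(uv),1))
def loc(p):
    d=dict(L); d["bolt_axis"]=(p[3],p[4],46); d["knob"]=(p[3]-46,p[4],46)
    d["fp"]=(p[5],62,52);d["fm"]=(p[5],-62,52);d["hp"]=(p[5]+160,62,52);d["hm"]=(p[5]+160,-62,52); return d
def w(p,X):
    c,s=np.cos(p[2]),np.sin(p[2]); X=np.array(X,float)
    return np.array([p[0]+c*X[0]-s*X[1],p[1]+s*X[0]+c*X[1],X[2]])
def f(p):
    d=loc(p); return np.concatenate([proj(c,w(p,d[n]))[0]-uv for n,c,cn,uv,_ in obs])
s=least_squares(f,[403,-344,-np.pi/2,-20,-40,-3],loss="soft_l1")
p=s.x; print(p[:2],np.degrees(p[2]),p[3:])
for (n,c,cn,uv,q),r in zip(obs,f(p).reshape(-1,2)): print(n,cn,uv,round(q,2),r)
for n,X in loc(p).items(): print(n,w(p,X))
np.save("p.npy",p)
E
python3 fit2.py
```

```text
[ 401.1 -348.1] -87.65669946564817 [-15.  -40.8  -2. ]
tipper side [338.5 225.2] 0.59 [-4.1  3.9]
tray_hinge side [374.1 265.6] 0.61 [-1.8 -0. ]
bar side [342.3 200.3] 0.64 [ 0.6 -0.7]
knob side [307.9 200.9] 0.63 [-1.9 -1.2]
bolt_axis side [314.5 209.7] 0.63 [-0.8 -0.7]
fp side [363.6 204.5] 1 [-1.  -2.7]
fm side [307.6 211.5] 1 [-1.6 -0.8]
hp side [403.  238.8] 1 [0.5 0.8]
hm side [338.5 251.5] 1 [0.  0.7]
tipper top [324.8 181.6] 0.67 [ 2.6 -1.9]
tray_hinge top [407.9 173.9] 0.83 [-1.5  1.8]
bar top [307.9 161.4] 0.95 [ 0.7 -2.3]
knob top [294.6 195.8] 0.66 [ 3.5 -0.4]
bolt_axis top [321.4 196.7] 0.75 [-0.3 -2. ]
fp top [326.8 145.2] 1 [-0.9 -0.8]
hp top [403.5 142.9] 1 [ 0.4 -0.6]
hm top [405.8 202.6] 1 [ 2.1 -0.7]
fm top [328.4 204.8] 1 [-0.4 -0.4]
tipper side [336.  225.3] 0.56 [-1.6  3.8]
tray_hinge side [377.2 263.7] 0.97 [-4.9  1.9]
knob side [304.5 197.7] 0.47 [1.5 2. ]
bolt_axis side [315.1 208.9] 0.81 [-1.4  0.1]
fp side [363.6 204.5] 1 [-1.  -2.7]
fm side [307.6 211.5] 1 [-1.6 -0.8]
hp side [403.  238.8] 1 [0.5 0.8]
hm side [338.5 251.5] 1 [0.  0.7]
tipper top [325.3 178.7] 0.91 [2.1 1. ]
tray_hinge top [409.  177.2] 0.93 [-2.6 -1.5]
bar top [309.  159.7] 0.85 [-0.4 -0.6]
knob top [297.4 198.3] 0.75 [ 0.7 -2.9]
bolt_axis top [321.8 193.4] 0.91 [-0.7  1.3]
fp top [326.8 145.2] 1 [-0.9 -0.8]
hp top [403.5 142.9] 1 [ 0.4 -0.6]
hm top [405.8 202.6] 1 [ 2.1 -0.7]
fm top [328.4 204.8] 1 [-0.4 -0.4]
tipper [ 401.1 -348.1    0. ]
tray_hinge [ 407.9 -513.    16. ]
bar [ 433.5 -308.8   45. ]
bolt_axis [ 359.7 -334.8   46. ]
knob [ 357.8 -288.8   46. ]
fp [ 463.  -343.6   52. ]
fm [ 339.1 -348.7   52. ]
hp [ 469.5 -503.5   52. ]
hm [ 345.6 -508.5   52. ]
```

```bash
cat > go.py <<'E'
# prints tool axes and tool-frame shift (m) from TCP to a world target; args x y z
import sys
from h import *
from scipy.spatial.transform import Rotation as Ro
np.set_printoptions(precision=4,suppress=True)
s=bot.get_state(); R=Ro.from_euler("xyz",s["ee_rot"],degrees=True).as_matrix()
print("t",round(s["time"],2),"pos",s["position"],"F",s["wrist_force"].round(1),"open",round(s["opening"],3),"q",s["q"].round(1))
print("ydir deg",np.degrees(np.arctan2(R[1,1],R[0,1])),"x",R[:,0],"z",R[:,2])
if len(sys.argv)>3:
    d=np.array(list(map(float,sys.argv[1:4])))-s["position"]; print("tool shift m",R.T@d/1000)
E
python3 go.py 356 -288.5 231
```

```text
t 2.9 pos [185.3423 491.1994 231.3161] F [-0.6 -0.5 -0.9] open 0.996 q [62.   2.8  5.7 92.9 -0.  82.7]
ydir deg 69.32998713197313 x [ 0. -0. -1.] z [ 0.9356 -0.353   0.    ]
tool shift m [ 0.0003 -0.6693  0.4349]
```

```bash
python3 -m crank '[[[0,-0.0335,0.0218],0],[[0,-0.0335,0.0218],0],[[0,-0.0335,0.0218],0],[[0,-0.0335,0.0218],0],[[0,-0.0335,0.0218],0],[[0,-0.0335,0.0218],0],[[0,-0.0335,0.0218],0],[[0,-0.0335,0.0218],0]]' 0.5 30 && python3 -m crank '[[[0,-0.0335,0.0218],0],[[0,-0.0335,0.0218],0],[[0,-0.0335,0.0218],0],[[0,-0.0335,0.0218],0],[[0,-0.0335,0.0218],0],[[0,-0.0335,0.0218],0],[[0,-0.0335,0.0218],0],[[0,-0.0335,0.0218],0]]' && python3 go.py 356 -288.5 231
```

```text
time: 3.57
position: [253.7, 177.3, 231.5]
ee_rot: [32.9, 89.9, 12.4]
wrist_force: [1.4, 0.8, 0.0]
opening: 0.498
time: 4.23
position: [322.3, -135.8, 231.7]
ee_rot: [-2.2, 89.9, -23.0]
wrist_force: [1.6, 0.8, 0.2]
opening: 0.498
t 4.23 pos [ 322.338  -135.7773  231.6817] F [1.6 0.8 0.2] open 0.498 q [-33.9 -23.6 -16.9  96.5   0.  -13.1]
ydir deg 69.2503897376186 x [ 0.0016 -0.0007 -1.    ] z [ 0.9351 -0.3543  0.0017]
tool shift m [ 0.0008 -0.1309  0.0856]
```

```bash
python3 -m crank '[[[0,-0.0327,0.0214],0],[[0,-0.0327,0.0214],0],[[0,-0.0327,0.0214],0],[[0,-0.0327,0.0214],0],[[0,0,0],7],[[0,0,0],7],[[0,0,0],7],[[0,0,0],7]]' 0.45 && python3 -m crank '[[[0.03,0,0],7],[[0.03,0,0],7],[[0.02,0,0],7],[[0.02,0,0],7],[[0,0,0],7],[[0,0,0],4],[[0,0,0],0],[[0,0,0],0]]' && python3 go.py 356 -288.5 27 && python3 - <<'E'
from h import *
a=read_camera("side");b=read_camera("top");save(a,"s1");save(b,"t1")
for c in (a,b):
    print(proj(c,[[356,-288.5,46]]))
    for n in("knob","bolt_axis"):
        print(n,[(np.array(r["uv"]).round(1),round(r["confidence"],2)) for r in spot_point(c,n)[:2]])
import cv2
s=cv2.imread("pics/s1.png");t=cv2.imread("pics/t1.png")
cv2.imwrite("pics/s1c.png",cv2.resize(s[130:280,240:420],None,fx=4,fy=4,interpolation=2))
cv2.imwrite("pics/t1c.png",cv2.resize(t[120:270,230:410],None,fx=4,fy=4,interpolation=2))
E
```

```text
time: 4.9
position: [356.3, -286.5, 231.1]
ee_rot: [175.3, 90.0, 126.3]
wrist_force: [0.8, -0.2, -1.0]
opening: 0.451
time: 5.57
position: [356.4, -286.1, 131.4]
ee_rot: [31.6, 90.0, -56.0]
wrist_force: [0.3, 0.1, 0.3]
opening: 0.45
t 5.57 pos [ 356.4327 -286.0755  131.4224] F [0.3 0.1 0.3] open 0.45 q [-47.2  -7.4 -15.5  81.9  -0.   40.4]
ydir deg 2.442061197036643 x [ 0.0001 -0.0002 -1.    ] z [ 0.0426 -0.9991  0.0002]
tool shift m [ 0.1044 -0.0005  0.0024]
[[305.09009977 199.71743019]]
knob [(array([306.5, 197.9]), 0.47)]
bolt_axis [(array([314.7, 209.9]), 0.96), (array([354.2, 240.6]), 0.38)]
[[297.94733137 196.3244303 ]]
knob [(array([297.4, 197.1]), 0.52)]
bolt_axis [(array([323.7, 193.5]), 0.68)]
```

View pics/s1c.png

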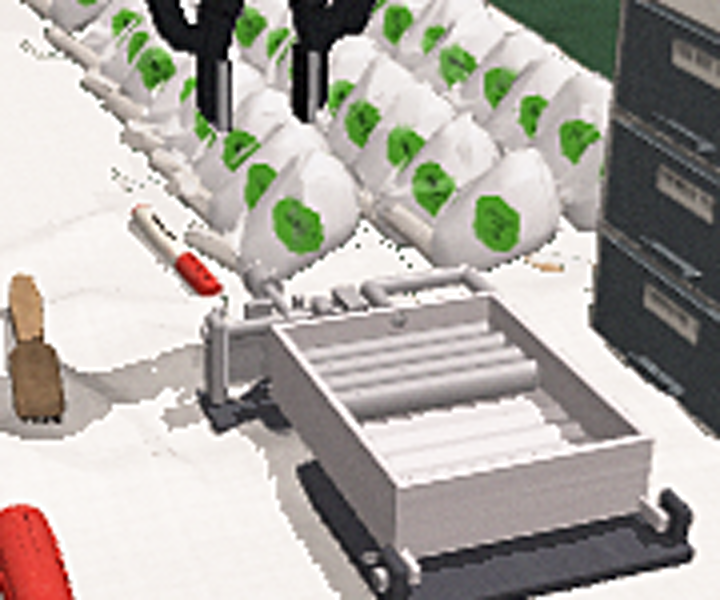

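View pics/t1c.png

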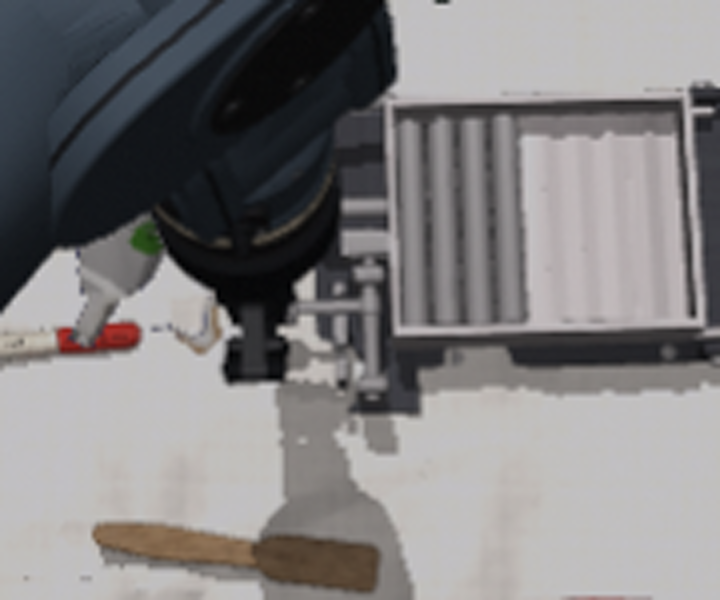

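```bash
python3 -m crank '[[[0.025,-0.0005,0.001],0],[[0.025,0,0.001],0],[[0.02,0,0],0],[[0.015,0,0],0],[[0.01,0,0],0],[[0.008,0,0],0],[[0,0,0],0],[[0,0,0],0]]' 0.45 && python3 go.py 356 -288.5 27 && python3 - <<'E'
from h import *
a=read_camera("side");b=read_camera("top");save(a,"s2");save(b,"t2")
import cv2
s=cv2.imread("pics/s2.png")
cv2.imwrite("pics/s2c.png",cv2.resize(s[130:280,240:420],None,fx=4,fy=4,interpolation=2))
E
```

```text
time: 6.53
position: [356.1, -288.2, 28.6]
ee_rot: [46.0, 90.0, -41.7]
wrist_force: [-0.4, -0.7, 0.7]
opening: 0.45
t 6.53 pos [ 356.0723 -288.1686   28.5685] F [-0.4 -0.7  0.7] open 0.45 q [-47.4  -4.  -24.4  69.7   0.   40.3]
ydir deg 2.3337882320311762 x [ 0.0001 -0.0001 -1.    ] z [ 0.0407 -0.9992  0.0001]
tool shift m [ 0.0016 -0.0001  0.0003]
```

View pics/s2c.png

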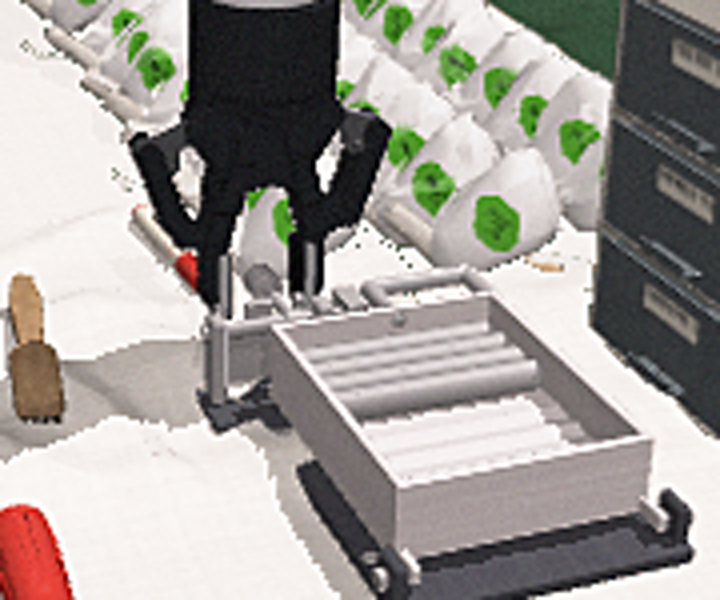

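```bash
python3 -m crank '[[[0,0,0],0],[[0,0,0],0],[[0,0,0],0],[[0,0,0],0],[[0,0,0],0],[[0,0,0],0]]' 0 25 && python3 go.py
```

```text
time: 7.13
position: [356.2, -288.8, 29.3]
ee_rot: [18.2, 89.9, -69.5]
wrist_force: [-1.4, -0.4, 5.8]
opening: 0.198
t 7.13 pos [ 356.2412 -288.7975   29.2513] F [-1.4 -0.4  5.8] open 0.198 q [-47.4  -4.1 -24.3  69.7  -0.   40.3]
ydir deg 2.31469350616345 x [ 0.0006 -0.0017 -1.    ] z [ 0.0404 -0.9992  0.0017]
```

```bash
python3 -m crank '[[[-0.004,0,0.0002],0],[[-0.004,0,0.0005],0],[[-0.004,0,0.001],0],[[-0.0035,0,0.001],0],[[-0.0036,0,0.0016],0],[[-0.0036,0,0.0016],0],[[-0.0032,0,0.0022],0],[[-0.0032,0,0.0022],0]]' && python3 -m crank '[[[-0.003,0,0.0026],0],[[-0.0027,0,0.0027],0],[[-0.0022,0,0.0027],0],[[-0.002,0,0.0028],0],[[0,0,0],0],[[0,0,0],0]]' && python3 go.py && python3 - <<'E'
from h import *
a=read_camera("side");save(a,"s3")
import cv2
s=cv2.imread("pics/s3.png")
cv2.imwrite("pics/s3c.png",cv2.resize(s[130:280,240:420],None,fx=4,fy=4,interpolation=2))
E
```

```text
time: 7.8
position: [355.9, -296.9, 57.0]
ee_rot: [-165.7, 89.8, 106.6]
wrist_force: [0.2, 2.6, -4.0]
opening: 0.198
time: 8.3
position: [357.0, -309.3, 67.9]
ee_rot: [74.7, 90.0, -12.9]
wrist_force: [-0.5, 5.8, 1.0]
opening: 0.198
t 8.3 pos [ 356.9943 -309.2912   67.9046] F [-0.5  5.8  1. ] open 0.198 q [-49.1  -3.5 -19.2  74.3   0.   38.6]
ydir deg 2.3242470869692755 x [ 0.0005 -0.0001 -1.    ] z [ 0.0406 -0.9992  0.0001]
```

View pics/s3c.png

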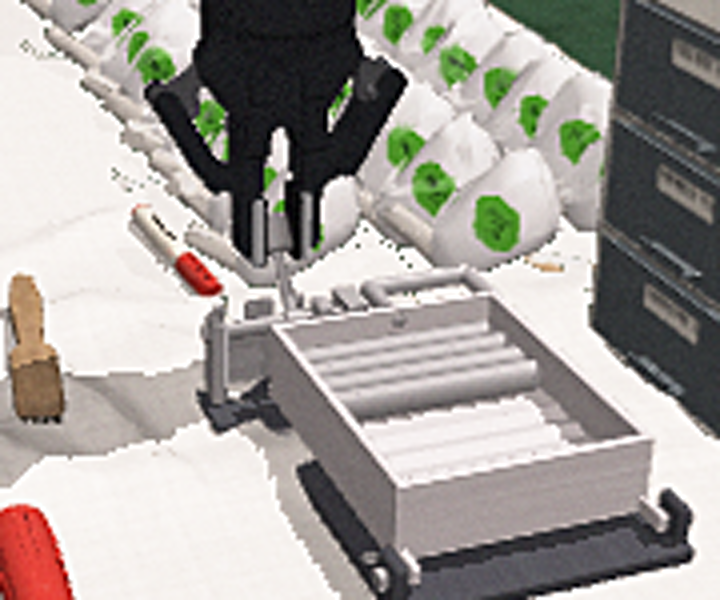

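```bash
python3 -m crank '[[[0,-0.004,0],0],[[0,-0.005,0],0],[[0,-0.006,0],0],[[0,-0.006,0],0],[[0,-0.005,0],0],[[0,0,0],0],[[0,0,0],0]]' && python3 go.py && python3 - <<'E'
from h import *
a=read_camera("side");save(a,"s4")
import cv2
s=cv2.imread("pics/s4.png")
cv2.imwrite("pics/s4c.png",cv2.resize(s[130:280,240:420],None,fx=4,fy=4,interpolation=2))
E
```

```text
time: 8.93
position: [330.2, -310.2, 67.7]
ee_rot: [-60.1, 90.0, -147.9]
wrist_force: [-0.1, 5.5, 1.7]
opening: 0.2
t 8.93 pos [ 330.1746 -310.1802   67.6814] F [-0.1  5.5  1.7] open 0.2 q [-51.7  -6.4 -22.   74.5  -0.   36. ]
ydir deg 2.2938266354491263 x [-0.0004 -0.0002 -1.    ] z [ 0.04   -0.9992  0.0002]
```

View pics/s4c.png

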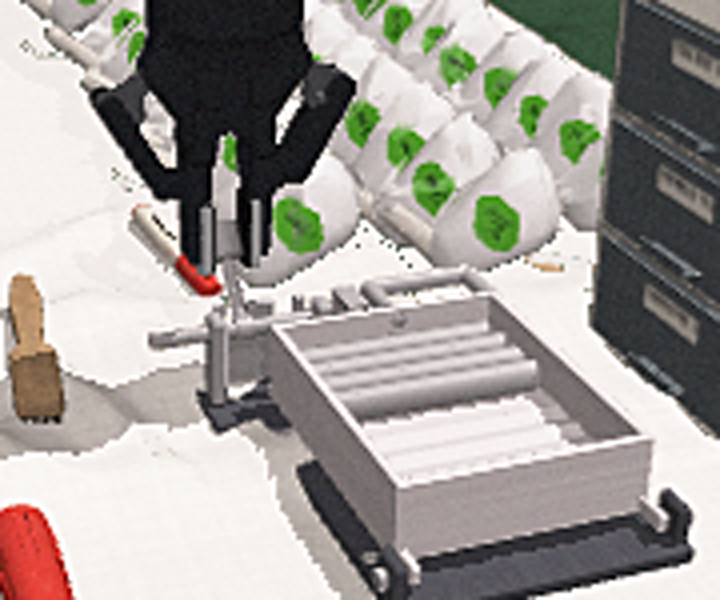

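```bash
python3 -m crank '[[[0.002,0.0005,-0.0028],0],[[0.0022,0,-0.0027],0],[[0.0027,0,-0.0027],0],[[0.003,0,-0.0026],0],[[0.0032,0,-0.0022],0],[[0.0032,0,-0.0022],0],[[0.0036,0,-0.0016],0]]' && python3 -m crank '[[[0.0036,0,-0.0016],0],[[0.0035,0,-0.001],0],[[0.004,0,-0.001],0],[[0.004,0,-0.0005],0],[[0.0035,0,-0.0002],0],[[0,0,0],0],[[0,0,0],0]]' && python3 go.py && python3 - <<'E'
from h import *
a=read_camera("side");save(a,"s5")
import cv2
s=cv2.imread("pics/s5.png")
cv2.imwrite("pics/s5c.png",cv2.resize(s[130:280,240:420],None,fx=4,fy=4,interpolation=2))
E
```

```text
time: 9.57
position: [331.9, -296.5, 49.3]
ee_rot: [18.6, 89.5, -69.1]
wrist_force: [0.3, -0.7, 3.7]
opening: 0.201
time: 10.15
position: [331.2, -290.0, 30.0]
ee_rot: [37.6, 89.9, -50.1]
wrist_force: [-0.8, -0.9, 9.6]
opening: 0.195
t 10.15 pos [ 331.2055 -289.954    30.0484] F [-0.8 -0.9  9.6] open 0.195 q [-49.9  -7.  -26.9  69.9  -0.   37.7]
ydir deg 2.324477268766954 x [ 0.0015 -0.0018 -1.    ] z [ 0.0406 -0.9992  0.0018]
```

View pics/s5c.png

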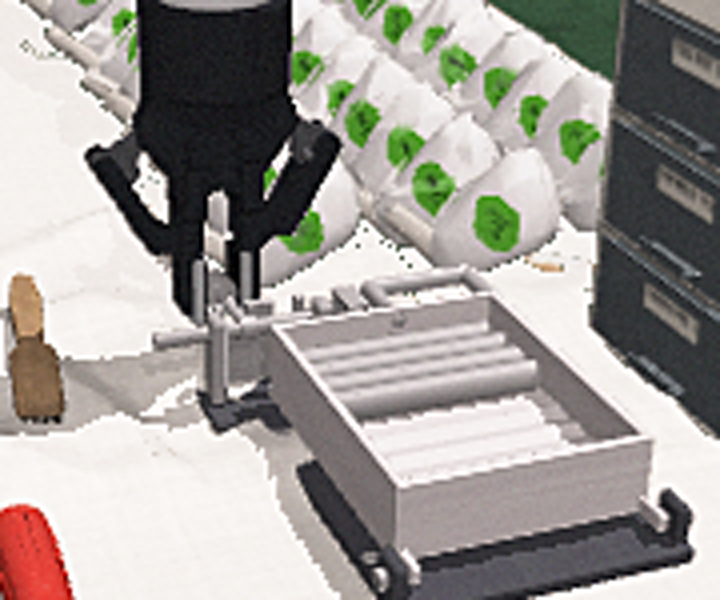

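```bash
python3 -m crank '[[[0,0,0],0],[[0,0,0],0],[[0,0,0],0],[[0,0,0],0],[[-0.01,0,0],0],[[-0.025,0,0],0],[[-0.03,0,0],0],[[-0.03,0,0],0]]' 0.42 && python3 -m crank '[[[-0.03,0,0],0],[[0,0,0],0],[[0,0,0],0]]' && python3 go.py 433 -309 155 && python3 - <<'E'
from h import *
a=read_camera("side");b=read_camera("top");save(a,"s6");save(b,"t6")
import cv2
s=cv2.imread("pics/s6.png")
cv2.imwrite("pics/s6c.png",cv2.resize(s[130:280,240:420],None,fx=4,fy=4,interpolation=2))
p=np.load("p.npy")
for n in("bar","knob"):
  for c in(a,b): print(n,[(np.array(r["uv"]).round(1),round(r["confidence"],2)) for r in spot_point(c,n)[:2]])
print(proj(a,[[433.5,-308.8,45]]),proj(b,[[433.5,-308.8,45]]))
E
```

```text
time: 10.87
position: [329.7, -288.0, 124.3]
ee_rot: [-145.7, 89.8, 126.7]
wrist_force: [0.1, -0.7, 0.3]
opening: 0.422
time: 11.12
position: [331.6, -290.4, 156.7]
ee_rot: [39.2, 89.7, -48.5]
wrist_force: [1.0, -0.1, -0.5]
opening: 0.422
t 11.12 pos [ 331.6486 -290.3616  156.7095] F [ 1.  -0.1 -0.5] open 0.422 q [-49.9 -10.5 -15.3  84.8   0.   37.7]
ydir deg 2.3348126656531356 x [ 0.0035 -0.004  -1.    ] z [ 0.0407 -0.9992  0.0041]
tool shift m [0.0021 0.1005 0.0227]
bar [(array([342. , 223.4]), 0.65), (array([345.6, 201.5]), 0.56)]
bar [(array([309. , 161.6]), 0.56)]
knob [(array([312.2, 207. ]), 0.58), (array([292.8, 201.2]), 0.57)]
knob [(array([326.4, 181. ]), 0.74), (array([295.6, 209.8]), 0.41)]
[[342.89509351 199.64951687]] [[308.60540855 159.11739059]]
```

View pics/s6c.png

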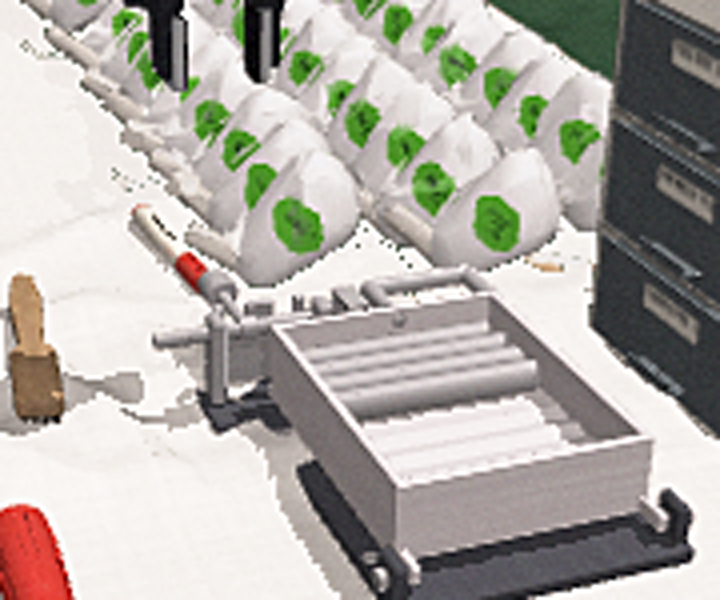

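```bash
python3 - <<'E'
from h import *
import cv2
b=read_camera("top");a=read_camera("side");save(b,"t7")
print(tri(a,(345,200.2),b,(309.4,158.9)),atz(b,(309.4,158.9),45),atz(a,(345,200.2),45))
t=cv2.imread("pics/t7.png")
cv2.imwrite("pics/t7c.png",cv2.resize(t[130:220,280:370],None,fx=6,fy=6,interpolation=2))
s=cv2.imread("pics/s6.png")
cv2.imwrite("pics/s7c.png",cv2.resize(s[180:240,300:390],None,fx=8,fy=8,interpolation=2))
E
```

```text
(array([ 435.8594685 , -310.81748703,   43.92093592]), np.float64(3.19813275638142)) [ 433.9738099  -310.41027592   45.        ] [ 436.77766295 -312.5746515    45.        ]
```

View pics/t7c.png

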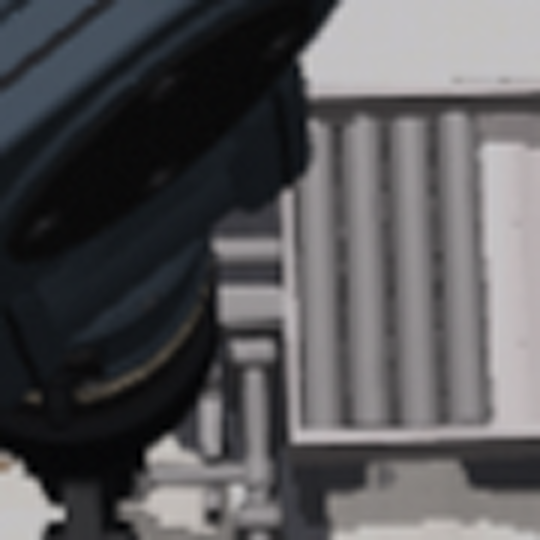

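View pics/s7c.png

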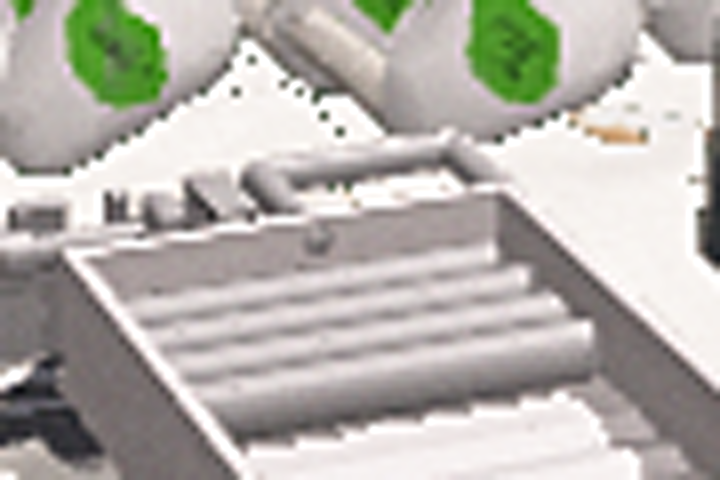

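```bash
python3 -m crank '[[[0,0.03,0],-7],[[0,0.03,0],-7],[[0,0.03,0],-7],[[0,0,0],-7],[[0,0,0],-7],[[0,0,0],-7],[[0,0,0],-7],[[0,0,0],-7]]' 0.3 && python3 -m crank '[[[0,0,0],-7],[[0,0,0],-7],[[0,0,0],-7],[[0,0,0],-7],[[0,0,0],-6],[[0,0,0],0],[[0,0,0],0]]' && python3 go.py 435 -310.5 100
```

```text
time: 12.18
position: [418.7, -274.2, 153.1]
ee_rot: [172.7, 89.9, 141.4]
wrist_force: [0.8, -0.5, -1.1]
opening: 0.299
time: 12.77
position: [418.6, -274.4, 153.3]
ee_rot: [137.2, 89.9, 139.4]
wrist_force: [-0.2, 0.1, 0.1]
opening: 0.305
t 12.77 pos [ 418.6204 -274.3599  153.286 ] F [-0.2  0.1  0.1] open 0.305 q [-40.9  -1.   -7.   84.1  -0.  -43.1]
ydir deg 92.17211853728043 x [-0.0008  0.0007 -1.    ] z [ 0.9993  0.0379 -0.0007]
tool shift m [ 0.0532 -0.0368  0.015 ]
```

```bash
python3 -m crank '[[[0,-0.0368,0.015],0],[[0.03,0,0],0],[[0.025,0,0],0],[[0,0,0],0],[[0,0,0],0]]' && python3 go.py 435 -310.5 26 && python3 - <<'E'
from h import *
import cv2
b=read_camera("top");a=read_camera("side");save(b,"t8");save(a,"s8")
s=cv2.imread("pics/s8.png")
cv2.imwrite("pics/s8c.png",cv2.resize(s[140:240,280:400],None,fx=6,fy=6,interpolation=2))
t=cv2.imread("pics/t8.png")
cv2.imwrite("pics/t8c.png",cv2.resize(t[120:220,270:390],None,fx=6,fy=6,interpolation=2))
E
```

```text
time: 13.18
position: [433.8, -309.4, 96.8]
ee_rot: [134.7, 89.7, 136.9]
wrist_force: [0.5, -0.2, -0.2]
opening: 0.299
t 13.18 pos [ 433.8339 -309.3963   96.7983] F [ 0.5 -0.2 -0.2] open 0.299 q [-42.7   5.   -7.3  78.    0.  -44.9]
ydir deg 92.23483428891745 x [-0.0039  0.0037 -1.    ] z [ 0.9992  0.039  -0.0038]
tool shift m [ 0.0708 -0.0014  0.0014]
```

View pics/s8c.png

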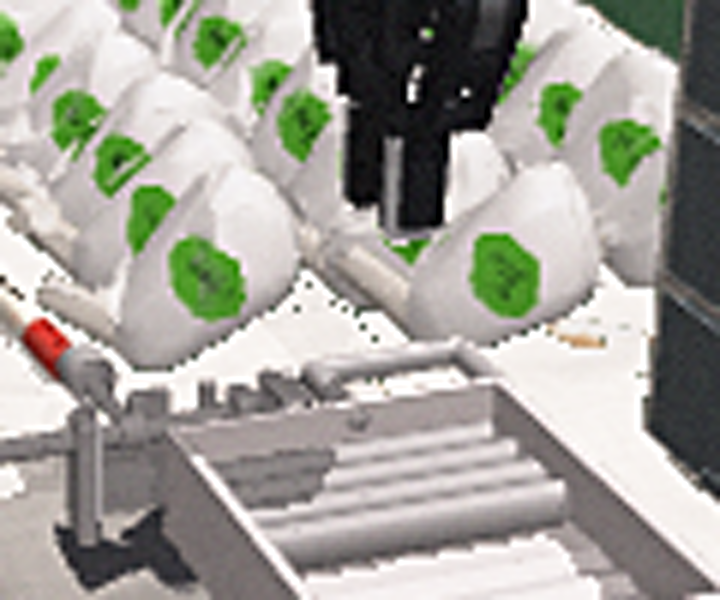

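View pics/t8c.png

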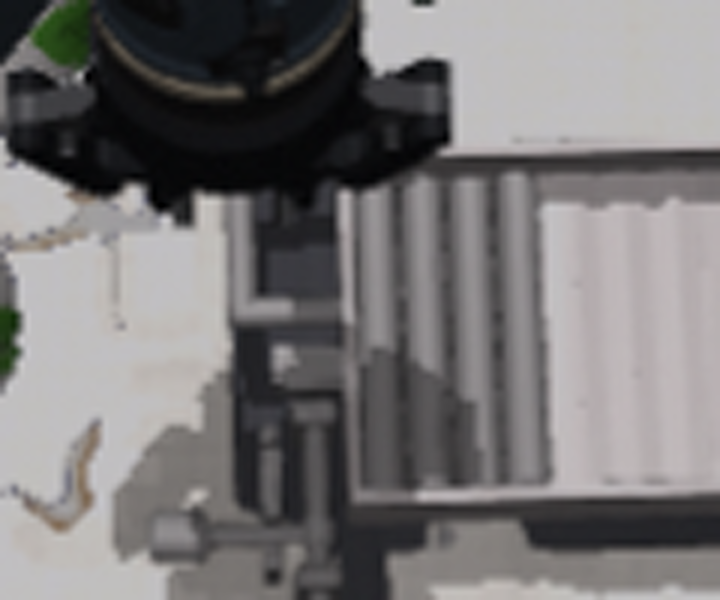

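```bash
python3 -m crank '[[[0.02,-0.0017,0.0014],0],[[0.02,0,0],0],[[0.012,0,0],0],[[0.008,0,0],0],[[0,0,0],0]]' && python3 -m crank '[[[0.005,0,0],0],[[0.005,0,0],0],[[0,0,0],0],[[0,0,0],0]]' && python3 go.py 435 -311 26 && python3 - <<'E'
from h import *
import cv2
a=read_camera("side");save(a,"s9")
s=cv2.imread("pics/s9.png")
cv2.imwrite("pics/s9c.png",cv2.resize(s[140:240,280:400],None,fx=6,fy=6,interpolation=2))
E
```

```text
time: 13.7
position: [436.2, -311.7, 38.0]
ee_rot: [134.3, 89.9, 136.7]
wrist_force: [-0.8, 0.1, -0.7]
opening: 0.301
time: 14.03
position: [436.9, -312.5, 29.1]
ee_rot: [-40.0, 90.0, -37.7]
wrist_force: [0.8, -0.2, 0.4]
opening: 0.299
t 14.03 pos [ 436.9291 -312.4815   29.0705] F [ 0.8 -0.2  0.4] open 0.299 q [-42.7   7.6 -12.3  70.    0.  -45.1]
ydir deg 92.32540514752621 x [ 0.0003 -0.0002 -1.    ] z [0.9992 0.0406 0.0003]
tool shift m [ 0.0031  0.0016 -0.0019]
```

View pics/s9c.png

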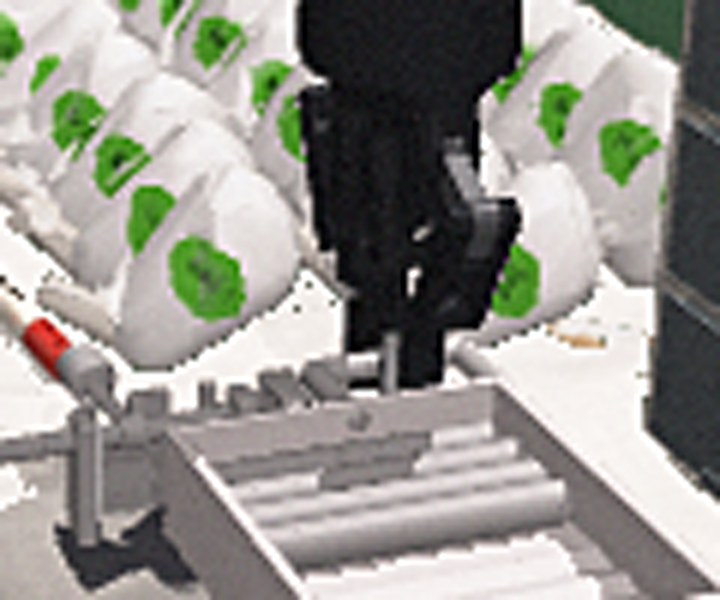

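```bash
python3 -m crank '[[[0.002,0.001,0],0],[[0,0,0],0],[[0,0,0],0],[[0,0,0],0],[[0,0,0],0],[[0,0,0],0]]' 0 30 && python3 go.py 435 -311 26
```

```text
time: 14.58
position: [437.2, -310.7, 27.2]
ee_rot: [49.1, 89.9, 51.5]
wrist_force: [1.0, 6.3, 4.7]
opening: 0.102
t 14.58 pos [ 437.2023 -310.6716   27.2485] F [1.  6.3 4.7] open 0.102 q [-42.6   7.6 -12.6  69.8   0.1 -45. ]
ydir deg 92.3606100997084 x [ 0.001   0.0013 -1.    ] z [0.9992 0.0412 0.0011]
tool shift m [ 0.0012 -0.0002 -0.0022]
```

```bash
python3 -m crank '[[[-0.004,-0.0004,0],0],[[-0.004,-0.0006,0],0],[[-0.004,-0.0008,0],0],[[-0.004,-0.001,0],0],[[-0.004,-0.0011,0],0]]' && python3 go.py && python3 -m crank '[[[-0.0039,-0.0011,0],0],[[-0.0039,-0.0011,0],0],[[-0.0039,-0.0012,0],0],[[-0.0039,-0.0012,0],0],[[-0.0039,-0.0013,0],0]]' && python3 go.py && python3 - <<'E'
from h import *
import cv2
a=read_camera("side");save(a,"s10")
s=cv2.imread("pics/s10.png")
cv2.imwrite("pics/s10c.png",cv2.resize(s[130:280,240:420],None,fx=4,fy=4,interpolation=2))
E
```

```text
time: 15.0
position: [437.2, -313.9, 45.4]
ee_rot: [79.1, 89.8, 81.5]
wrist_force: [4.5, 3.3, -4.6]
opening: 0.098
t 15.0 pos [ 437.2128 -313.9406   45.3891] F [ 4.5  3.3 -4.6] open 0.098 q [-42.9   7.2 -10.9  72.    0.2 -45.3]
ydir deg 92.36070517366544 x [ 0.0005  0.0034 -1.    ] z [0.9992 0.0412 0.0007]
time: 15.42
position: [437.4, -319.3, 64.8]
ee_rot: [83.6, 89.7, 86.0]
wrist_force: [4.8, 5.3, -3.1]
opening: 0.105
t 15.42 pos [ 437.4025 -319.3461   64.7795] F [ 4.8  5.3 -3.1] open 0.105 q [-43.3   7.   -8.8  74.3   0.2 -45.7]
ydir deg 92.37314197483668 x [ 0.0003  0.0046 -1.    ] z [0.9991 0.0414 0.0005]
```

View pics/s10c.png

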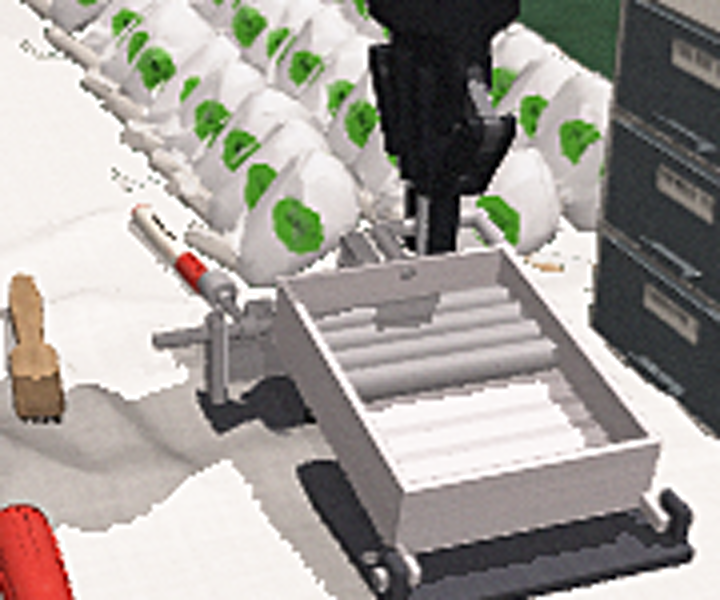

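```bash
python3 -m crank '[[[-0.0038,-0.0014,0],0],[[-0.0038,-0.0015,0],0],[[-0.0038,-0.0016,0],0],[[-0.0038,-0.0016,0],0],[[-0.0038,-0.0017,0],0]]' && python3 -m crank '[[[-0.0036,-0.0018,0],0],[[-0.0036,-0.0019,0],0],[[-0.0036,-0.0019,0],0],[[-0.0036,-0.002,0],0],[[-0.0036,-0.002,0],0],[[-0.0035,-0.0021,0],0],[[0,0,0],0],[[0,0,0],0]]' && python3 go.py && python3 - <<'E'
from h import *
import cv2
a=read_camera("side");save(a,"s11");b=read_camera("top");save(b,"t11")
s=cv2.imread("pics/s11.png")
cv2.imwrite("pics/s11c.png",cv2.resize(s[130:280,240:420],None,fx=4,fy=4,interpolation=2))
t=cv2.imread("pics/t11.png")
cv2.imwrite("pics/t11c.png",cv2.resize(t[120:220,290:430],None,fx=5,fy=5,interpolation=2))
E
```

```text
time: 15.88
position: [437.8, -326.9, 84.4]
ee_rot: [82.7, 89.7, 85.1]
wrist_force: [3.1, 6.2, -1.3]
opening: 0.102
time: 16.55
position: [438.2, -338.3, 106.6]
ee_rot: [80.6, 89.7, 83.0]
wrist_force: [3.4, 8.4, 1.4]
opening: 0.104
t 16.55 pos [ 438.2497 -338.3345  106.5593] F [3.4 8.4 1.4] open 0.104 q [-44.7   7.7  -3.3  79.3   0.2 -47.1]
ydir deg 92.38582198827226 x [ 0.0006  0.0052 -1.    ] z [0.9991 0.0416 0.0009]
```

View pics/s11c.png

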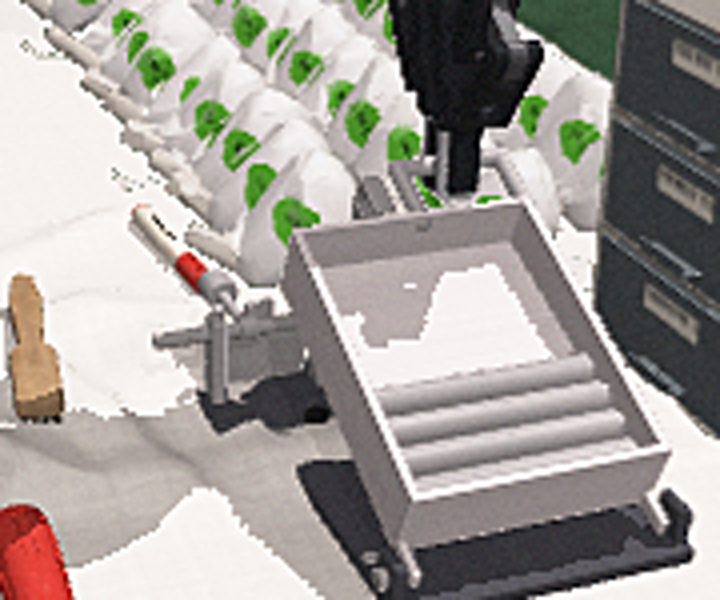

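View pics/t11c.png

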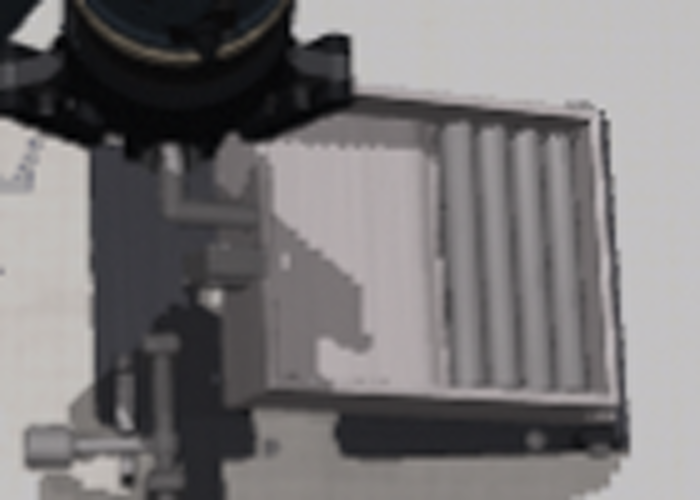

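```bash
python3 -m crank '[[[0,0,0],0],[[0,0,0],0],[[0.001,0.0006,0],0],[[0.002,0.0012,0],0],[[0.0025,0.0015,0],0],[[0.0027,0.0015,0],0],[[0.0027,0.0015,0],0],[[0.0027,0.0015,0],0]]' && python3 -m crank '[[[0.0027,0.0014,0],0],[[0.0027,0.0014,0],0],[[0.0027,0.0013,0],0],[[0.0024,0.0011,0],0],[[0.0024,0.0011,0],0],[[0.0024,0.001,0],0],[[0.0024,0.001,0],0],[[0.0024,0.001,0],0]]' && python3 go.py && python3 - <<'E'
from h import *
import cv2
a=read_camera("side");save(a,"s12")
s=cv2.imread("pics/s12.png")
cv2.imwrite("pics/s12c.png",cv2.resize(s[130:280,240:420],None,fx=4,fy=4,interpolation=2))
E
```

```text
time: 17.32
position: [438.0, -330.8, 92.9]
ee_rot: [78.2, 89.8, 80.6]
wrist_force: [2.4, 7.2, 1.8]
opening: 0.106
time: 17.98
position: [437.6, -322.1, 72.8]
ee_rot: [74.2, 89.8, 76.5]
wrist_force: [2.0, 5.9, 1.2]
opening: 0.098
t 17.98 pos [ 437.6083 -322.124    72.8115] F [2.  5.9 1.2] open 0.098 q [-43.5   7.   -7.9  75.2   0.1 -45.9]
ydir deg 92.37961031493194 x [ 0.0007  0.0028 -1.    ] z [0.9991 0.0415 0.0008]
```

View pics/s12c.png

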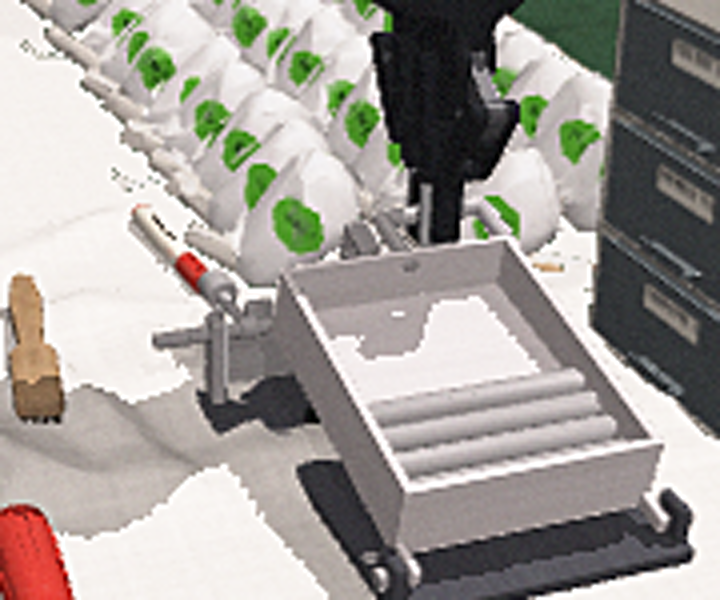

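```bash
python3 -m crank '[[[0.0024,0.001,0],0],[[0.0024,0.0009,0],0],[[0.0024,0.0009,0],0],[[0.0024,0.0008,0],0],[[0.0024,0.0008,0],0],[[0.0024,0.0008,0],0],[[0.0024,0.0007,0],0],[[0.0024,0.0007,0],0]]' && python3 -m crank '[[[0.0024,0.0007,0],0],[[0.0024,0.0006,0],0],[[0.0024,0.0006,0],0],[[0.0024,0.0006,0],0],[[0.0024,0.0005,0],0],[[0.0024,0.0005,0],0],[[0.0024,0.0005,0],0],[[0.0024,0.0005,0],0]]' && python3 go.py 437.2 -310.7 27.2
```

```text
time: 18.7
position: [437.3, -316.0, 53.5]
ee_rot: [69.1, 89.9, 71.5]
wrist_force: [2.8, 5.4, 0.4]
opening: 0.103
time: 19.37
position: [437.2, -311.7, 34.2]
ee_rot: [64.4, 89.9, 66.8]
wrist_force: [2.9, 4.4, -0.5]
opening: 0.1
t 19.37 pos [ 437.167  -311.7454   34.1932] F [ 2.9  4.4 -0.5] open 0.1 q [-42.7   7.4 -12.   70.6   0.1 -45.1]
ydir deg 92.36080957581515 x [ 0.0006  0.0014 -1.    ] z [0.9992 0.0412 0.0007]
tool shift m [0.007  0.001  0.0001]
```

```bash
python3 -m crank '[[[0.002,0.0003,0],0],[[0.002,0.0003,0],0],[[0.0015,0.0003,0],0],[[0.0015,0.0002,0],0],[[0.001,0,0],0],[[0.001,0,0],0],[[0,0,0],0],[[0,0,0],0]]' && python3 go.py 437.2 -310.7 27.2 && python3 - <<'E'
from h import *
import cv2
a=read_camera("side");save(a,"s13")
s=cv2.imread("pics/s13.png")
cv2.imwrite("pics/s13c.png",cv2.resize(s[130:280,240:420],None,fx=4,fy=4,interpolation=2))
E
```

```text
time: 20.03
position: [437.2, -310.7, 27.3]
ee_rot: [42.7, 89.9, 45.0]
wrist_force: [-0.3, 6.6, 7.1]
opening: 0.107
t 20.03 pos [ 437.23   -310.7463   27.3219] F [-0.3  6.6  7.1] open 0.107 q [-42.6   7.6 -12.6  69.8   0.1 -45. ]
ydir deg 92.3643123112812 x [ 0.0011  0.0011 -1.    ] z [0.9991 0.0413 0.0011]
tool shift m [ 0.0001  0.     -0.    ]
```

View pics/s13c.png

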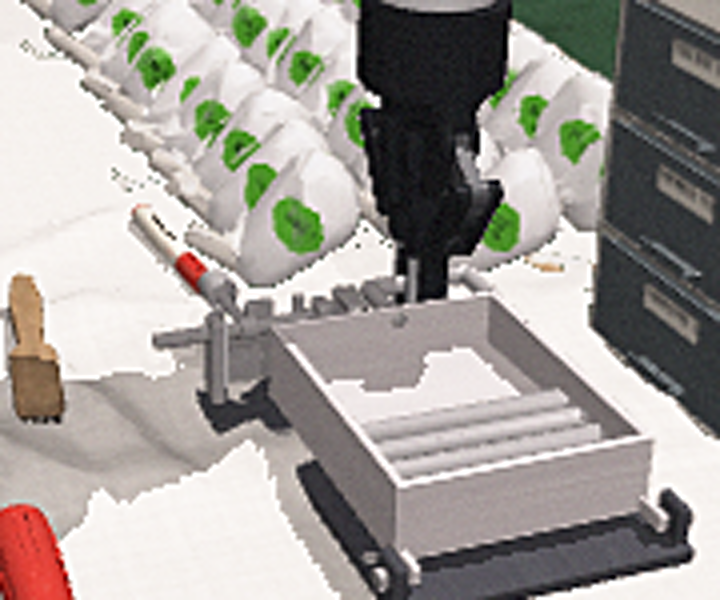

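```bash
python3 -m crank '[[[0,0,0],0],[[0,0,0],0],[[0,0,0],0],[[0,0,0],0],[[-0.005,0,0],0],[[-0.01,0,0],0],[[-0.02,0,0],0],[[-0.03,0,0],0]]' 0.29 && python3 -m crank '[[[-0.03,0,0],0],[[-0.03,0,0],0],[[-0.02,0.03,-0.02],0],[[0,0.035,-0.02],0],[[0,0.035,-0.02],0],[[0,0.035,-0.02],0],[[0,0,0],0],[[0,0,0],0]]' && python3 go.py && python3 - <<'E'
from h import *
import cv2
a=read_camera("side");save(a,"s14");b=read_camera("top");save(b,"t14")
s=cv2.imread("pics/s14.png")
cv2.imwrite("pics/s14c.png",cv2.resize(s[130:280,240:420],None,fx=4,fy=4,interpolation=2))
t=cv2.imread("pics/t14.png")
cv2.imwrite("pics/t14c.png",cv2.resize(t[120:260,220:420],None,fx=4,fy=4,interpolation=2))
for n in("knob","marker","brush","rod_1","groove_1"):
  for c in(a,b): print(n,[(np.array(r["uv"]).round(1),round(r["confidence"],2)) for r in spot_point(c,n)[:4]])
E
```

```text
time: 20.75
position: [434.9, -309.9, 89.1]
ee_rot: [138.8, 89.7, 141.1]
wrist_force: [0.1, -0.7, -0.0]
opening: 0.29
time: 21.42
position: [350.6, -178.6, 171.6]
ee_rot: [-49.1, 89.9, -46.7]
wrist_force: [0.0, -1.1, 0.0]
opening: 0.289
t 21.42 pos [ 350.6061 -178.6056  171.5818] F [ 0.  -1.1  0. ] open 0.289 q [-36.8 -17.6 -19.5  88.   -0.  -39.2]
ydir deg 92.42520537066302 x [ 0.0015 -0.0016 -1.    ] z [0.9991 0.0423 0.0014]
knob [(array([293.2, 201.8]), 0.62)]
knob []
marker [(array([282.7, 197.9]), 0.66), (array([294. , 201.3]), 0.61)]
marker [(array([231.7, 207.3]), 0.68)]
brush [(array([248.7, 223.8]), 0.56)]
brush [(array([291.8, 257.3]), 0.58)]
rod_1 [(array([358.7, 244.2]), 0.7), (array([353.8, 237.3]), 0.55), (array([356.2, 239.4]), 0.32)]
rod_1 [(array([381.1, 173.1]), 0.8), (array([388. , 173.7]), 0.75), (array([372.1, 174.1]), 0.74), (array([399.7, 172.2]), 0.73)]
groove_1 [(array([357.4, 240.2]), 0.94), (array([355.4, 239.6]), 0.91), (array([367. , 251.1]), 0.75), (array([361.9, 246.3]), 0.64)]
groove_1 [(array([388.5, 176.4]), 0.81), (array([379.6, 176.5]), 0.68), (array([292.1, 258.3]), 0.6), (array([370.3, 172.3]), 0.59)]
```

View pics/s14c.png

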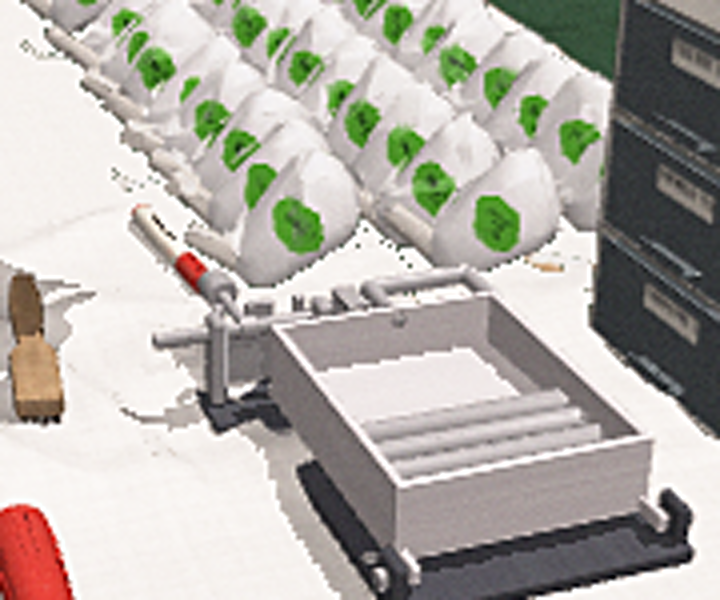

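View pics/t14c.png

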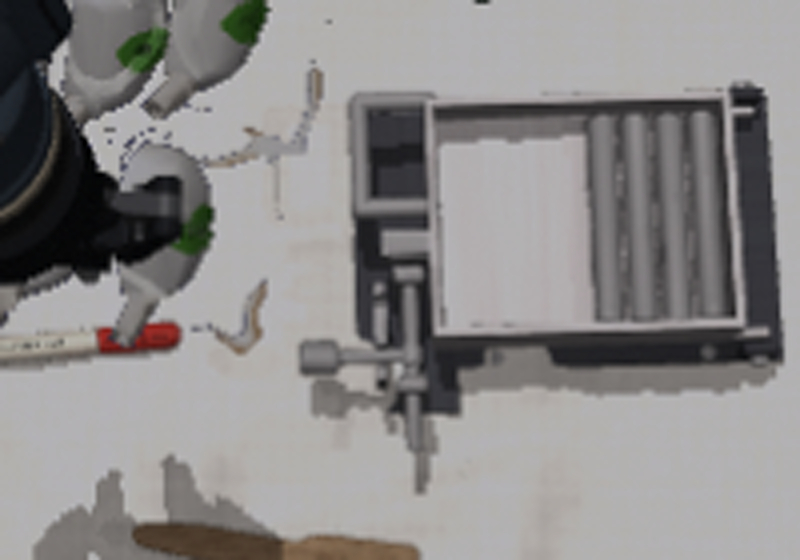

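```bash
python3 - <<'E'
from workcell import bot
print(bot.job_done())
E
```

```text
the job is handed in; nothing more can be done
None
```

The job is done and handed in at about 21.5 s of the 64 s allowed; no verdict was reported, so the result rests on my own checks.

**What I did:**
- I gripped the knob, swung the handle up about 1 rad, drew the bolt back about 26 mm and lowered the handle into the open notch.
- I then gripped the bar and raised the tray along its hinge arc to about 0.4 rad. All four rods rolled to the end wall.
- I lowered the tray at about 0.3 rad/s until it rested, released the bar and moved clear.

**Last checks, from the final pictures and the robot's state:**
- **Rods:** four parallel rods sit about 17.4 mm apart, against a groove pitch of 17.5 mm. The last one is next to the end wall, and they look the same in the pictures taken before and after release.
- **Tray:** the tool was back at its starting grip height (27.3 mm against 27.2 mm at the start) and felt a 7 N push upward, so the tray is down.
- **Bolt:** it is drawn back about 25 mm with the handle level in the open notch.
- **Bystanders:** the marker and brush moved only a few pixels in the detections, which is within detection noise.
- **Robot:** it touches nothing.

**Gaps:** on the final picture the side camera found only three of the four rods, while the top camera found all four. The top camera's network also missed the knob, though it shows plainly in the picture. I judged the rods' positions from the pictures and did not compute them in the groove frames.

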